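# Pack the laundry caddy

## Robot

A 6-joint arm with a two-finger parallel gripper is mounted at the origin on the work surface. World frame = base frame: x ahead of the robot, y to its left, z up, the work surface at z = 0. Lengths are in m, angles in rad, forces in N, time in s.
With the tool pointing down it reaches from about 0.275 to 0.85 m from the base axis. Payload 5.2 kg.
Tool frame: the origin (TCP) lies on the centre line of the jaws, within the pads' length; the fingertips stand 17 mm ahead of it and the grasp point (between the pads) lies 2 mm behind it; z points along the fingers, y is the line along which they close (so a half turn about z gives the same grasp; the last joint's range is limited). The gripper opens to 85 mm and grips with 20 to 120 N. Pads are 22 mm wide; open, the fingers measure 114 mm over their backs; the gripper's body (76 mm by 85 mm) begins 54 mm behind the grasp point. The pads swing forward as they close: fully open they stand 13 mm farther back than shut.
Start: joints at [1.129, 0.259, 1.535, -0, 1.348, -0.203], TCP at [0.13, 0.534, 0.248] pointing down, gripper open.
Joint ranges: [-3.14, 3.14], [-0.91, 2.08], [0.19, 2.58], [-1.22, 4.36], [0.22, 2.71], [-3.12, 3.12]. Speed limits (rad/s): [2.57, 2.57, 3.14, 3.14, 3.14, 3.14].

## Interface

Orientations are given as a rotation vector (axis times angle).
In Python, from cell import ctrl, eyes, readout, workorder gives the robot as it stands (ctrl), with the cameras (eyes), the readings (readout) and the job (workorder).
- The arm moves only by the tool drive_effector, called after "Request:" as a command line: name --argument value ..., lists and objects as JSON in quotes. Schema: {"type":"object","properties":{"plan":{"type":"object","properties":{"deltas":{"type":"array","items":{"type":"array","items":{"type":"number"},"minItems":6,"maxItems":6},"minItems":1,"maxItems":20}},"additionalProperties":false,"required":["deltas"]},"finger_gap":{"type":"number"},"grip_n":{"type":"number"},"only":{"type":"string"},"quiet":{"type":"boolean"},"lines":{"type":"string"}},"required":["plan"],"additionalProperties":false}. plan is an object whose key "deltas" holds a list of rows, 1 to 20 of them, each of 6 numbers: dx, dy, dz in shares of 1 m (1.0 is 1 m), then a rotation vector rx, ry, rz in fractions of the full range, 1 being 120 degrees; each row shifts and turns the commanded pose from where the row before left it, along the tool's axes as they then stand; what a row does not reach is not made up. A row lasts 1/12 s, in which the tool goes at most 0.0417 m and 0.125 rad, less where a joint would pass 70% of its speed; a pose out of reach is approached as far as the arm can. finger_gap is the finger opening in m, set as the call begins (left out keeps the last). The fingers move at their own pace and stop on an object; grip_n is the grip in N (left out, the last holds). Time passes only in rows, so rows that do not move let the fingers close. The tool returns the time, the measured TCP pose, the force, the opening and the grip force at its end. only (a regular expression) keeps the lines of the reply that match it, lines (a string "A,B") keeps lines A to B, and quiet returns only ok. No shift or turn number may pass 1 either way. Input that does not fit is refused with a message, and nothing moves.
- readout.state(): the state, without advancing time (a new reading comes with each control period).
- eyes.camera(name): name is "scene" or "top"; returns a dict with "pixels" (480x640x3 uint8, blue, green, red), "camera_matrix" (3x3 intrinsics, pixels), "origin" and "orientation" of the camera in the world. Camera axes: x right, y down, z forward; pixel columns grow to the right and rows downward; lengths in m; the calibration is good to about 2 mm. A picture is of the moment at which its call begins. There is no depth.
- workorder.sign_off(): hands the job in; it is judged then, once.
The state is a dict: "t": time; "joint_pos": joint angles; "joint_velocities": joint speeds; "tau": joint torques, N m; "tcp_pos": TCP position; "orientation": TCP orientation; "contact_force": force on the tool from outside, world axes, zero at the start; "torque": the same for the moment, N m; "opening": finger opening in m; "gripper_force": force on a finger pad.
Only numpy, scipy, OpenCV 4.12 (cv2) and the standard library are available. Lean on these libraries where they do the work, as an engineer would, in place of code of your own. Each camera call takes 0.05 s, during which the arm holds its last target. There are 200 camera calls.

## Task

Pack the laundry caddy to go back upstairs: stand the round bottle that has its cap on in the deep square bay and the trigger-spray bottle in the deep oblong bay; lay the scrub brush, bristles down, in the long shallow bay and stand the dosing cup upright in the small shallow bay. Set each thing down on the floor of its bay, do not drop it, and let go of it. Leave the round bottle without a cap (an empty) and the coffee mug standing where they are on the mat.

Things in the scene. Friction and masses are not known exactly. Their poses are not given: they have to be found in the camera images.
- bottle: Full detergent bottle, white, round, 64 mm diameter, 150 mm tall, about 0.4 kg, with a ribbed grey screw cap (38 mm diameter, from 118 mm up to the top at 150 mm); shoulder slopes in from 92 to 114 mm height. Stands upright on a 3 mm rubber mat. Origin: centre of the underside, z up.
- spray: Trigger-spray bottle on the mat: white flat body 92 mm (x) by 56 mm (y), 104 mm tall, stepped shoulder to 124 mm, grey collar 30 mm diameter to 144 mm; grey head 26 mm wide (y), 72 mm long (x -30 to +42 mm), from 151 to 185 mm height, nozzle to +x. About 0.4 kg. Origin: centre of the underside, z up. The head can be gripped across its width straight above the origin.
- brush: Wooden scrub brush lying bristles down on the mat: white bristles 0 to 25 mm, block 105 mm (x) by 48 mm (y) from 25 to 43 mm height, above it a straight handle bar along x, 22 mm wide (y), 100 mm long, from 60 to 72 mm height, on two end posts (clear gap 17 mm below the bar). About 0.16 kg. Origin: centre of the underside of the bristles, z up.
- dose_cup: Dosing cup of white plastic, no handle, open at the top, 60 mm outer diameter at the rim, 55 mm at the foot, 62 mm tall, wall 3 mm, about 40 g. Stands upright on the mat. Origin: centre of the underside, z up.
- empty: Look-alike that stays: the same white round bottle (64 mm diameter) but without a cap, its open neck (30 mm diameter) ends at 137 mm. Empty, light (80 g) and easily knocked over. Stands on the mat. Origin: centre of the underside, z up.
- mug: Look-alike that stays: white ceramic coffee mug, 78 mm diameter, 92 mm tall, with a ring handle towards its +y that reaches about 75 mm from its axis. Stands on the mat. Origin: centre of the underside, z up.
- bay_square: Deep square bay of the grey caddy, 88 by 88 mm inside. The caddy (218 mm along x, 178 along y, walls 4 mm) stands firm on the table, any way round: two deep bays along its back (+y), walls 85 mm above the bay floor, two shallow bays in front (-y). A wire handle lies folded down 25 mm behind its back wall. Origin: centre of this bay's floor, 5 mm above the table; x along the caddy, z up.
- bay_oblong: Deep oblong bay of the caddy, 118 mm (x) by 88 mm (y) inside, beside the square bay, walls up to 85 mm above its floor. Origin: centre of this bay's floor (5 mm above the table), x along the caddy, z up.
- bay_long: Long shallow bay of the caddy, 128 mm (x) by 78 mm (y) inside, outer walls up to 31 mm above its floor (85 mm on the side of the deep bays, +y). Origin: centre of this bay's floor (5 mm above the table), x along the bay, z up.
- bay_small: Small shallow bay of the caddy, 78 by 78 mm inside, beside the long bay, outer walls up to 31 mm above its floor (85 mm on the side of the deep bays, +y). Origin: centre of this bay's floor (5 mm above the table), z up.

How it is judged:
By the outcome, as a careful person would: the job done as asked, in the order asked, and still so for the second after the job is handed in, with the robot touching nothing.
It also fails if it takes over 144 s, if anything falls off the work surface, if the arm or the gripper's body presses on something with over 40 N, if the wrist force passes 120 N, or if a joint passes its speed limit or range.

## Working session

There is one attempt and no reset: what is moved stays moved. The work goes in short steps, Python scripts to look and compute and a tool call to move; the robot and the scene stay as the last step left them, time stands still between calls to the robot, and variables do not carry over. Pictures are saved under pics/ and viewed, at most 14 in all, crops included, and the job is handed in when it is done.

```bash
ls; mkdir -p pics; cat > h.py <<'E'
import numpy as np, cv2
from scipy.spatial.transform import Rotation as R
from cell import ctrl, eyes, readout, workorder
def cam(n):
    c=eyes.camera(n); c['K']=np.array(c['camera_matrix'])
    o=np.array(c['orientation']); c['R']=R.from_rotvec(o).as_matrix() if o.shape==(3,) else (R.from_quat(o).as_matrix() if o.shape==(4,) else o)
    c['o']=np.array(c['origin']); return c
def ray(c,u,v,z):
    d=c['R']@np.linalg.inv(c['K'])@np.array([u,v,1.]); return c['o']+d*(z-c['o'][2])/d[2]
def proj(c,p):
    q=c['K']@c['R'].T@(np.array(p)-c['o']); return q[:2]/q[2]
E
python3 - <<'E'
from h import *
for n in('top','scene'):
    c=cam(n); cv2.imwrite(f'pics/{n}0.png',c['pixels']); print(n,c['K'].tolist(),c['o'],c['orientation'])
print(readout.state())
E
```

```text
cell.py
pics
top [[485.86337229234175, 0.0, 319.3596088334876], [0.0, 485.86337229234175, 247.9589110948017], [0.0, 0.0, 1.0]] [0.40419136 0.00949037 1.04920867] [-2.14827337  2.13523688 -0.19719455]
scene [[485.889945762464, 0.0, 321.6552680372237], [0.0, 485.889945762464, 239.30447418895665], [0.0, 0.0, 1.0]] [ 1.04788997 -0.56758598  0.88038871] [-2.28749567 -0.87105716  0.31374349]
{'t': 0.1, 'joint_pos': array([ 1.12916857e+00,  2.59308530e-01,  1.53597556e+00,  1.32701959e-05,
        1.34801741e+00, -2.02841844e-01]), 'joint_velocities': array([ 0.00152819, -0.00275506, -0.00183505,  0.00034685, -0.00114357,
        0.00010518]), 'tau': array([ 1.29395979e-03, -4.46967673e+01, -2.91247272e+01, -2.13521207e-04,
        6.27619578e-03, -6.16670764e-05]), 'tcp_pos': array([0.12988637, 0.53397956, 0.24753637]), 'orientation': array([-3.74132094e-01, -3.11867697e+00,  2.53920937e-03]), 'contact_force': array([0.07757583, 0.49227346, 0.17622432]), 'torque': array([ 0.01875015, -0.02900986, -0.00707758]), 'gripper_force': 0.0, 'opening': 0.08532035181375253}
```

View pics/top0.png

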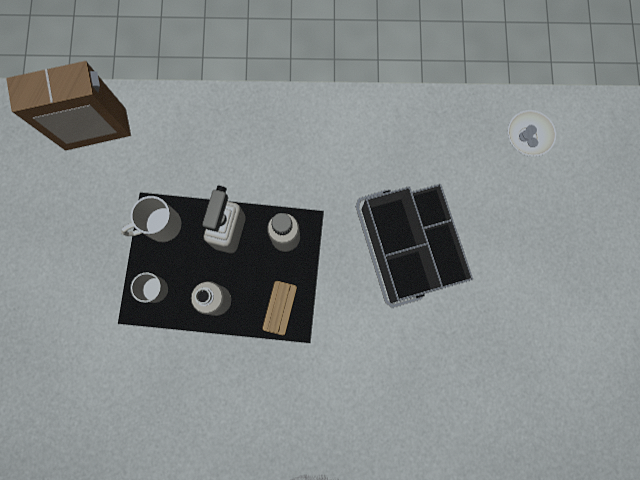

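View pics/scene0.png

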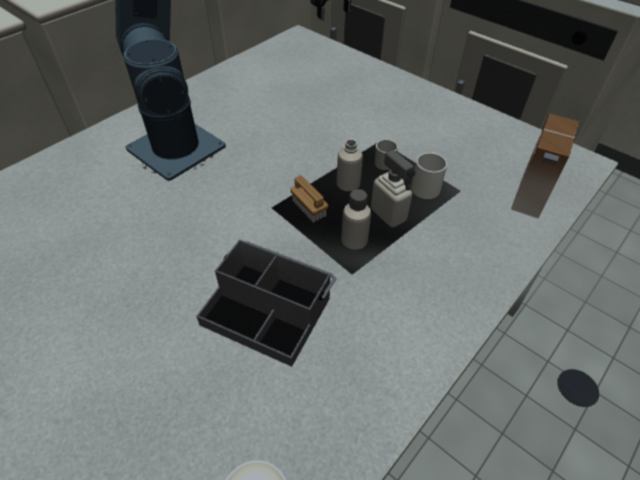

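The top view shows the mat with mug (150,217), spray (215,215, nozzle pointing up), capped bottle (283,228), cup (148,287), empty (208,297) and brush (280,308). The caddy is around (415,245), with its deep bays on the left and the shallow ones on the right: the square bay at (410,270), oblong (393,222), long (448,253) and small (433,205). The scene view agrees. Next I'll enlarge it to measure.

```bash
python3 - <<'E'
import cv2
im=cv2.imread('pics/top0.png')
im=cv2.convertScaleAbs(im,alpha=1.3,beta=15)
def crop(x0,y0,w,h,s,n):
    a=cv2.resize(im[y0:y0+h,x0:x0+w],None,fx=s,fy=s,interpolation=cv2.INTER_CUBIC)
    for i in range(0,w,10):
        cv2.line(a,(i*s,0),(i*s,8 if i%50 else 16),(0,0,255),1)
        if i%20==0: cv2.putText(a,str(x0+i),(i*s,20),0,.35,(0,0,255),1)
    for i in range(0,h,10):
        cv2.line(a,(0,i*s),(8,i*s),(0,0,255),1)
        if i%20==0: cv2.putText(a,str(y0+i),(10,i*s+4),0,.35,(0,0,255),1)
    cv2.imwrite(n,a)
crop(120,180,200,150,4,'pics/m1.png'); crop(350,178,140,133,4,'pics/m2.png')
E
```

```text
(no output)
```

View pics/m1.png

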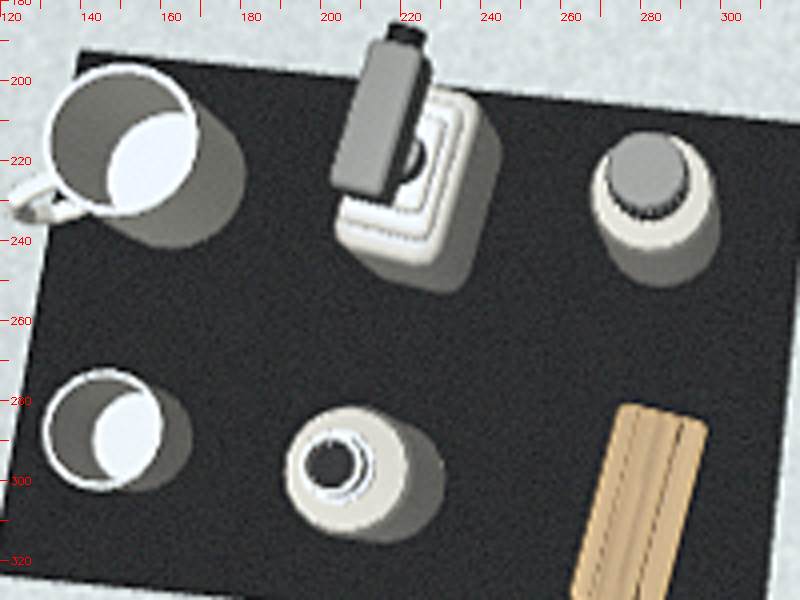

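View pics/m2.png

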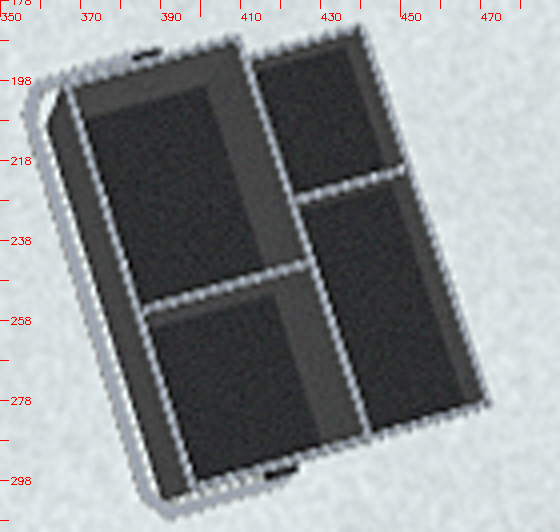

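The enlargements give the cap top (281.8,222.8), empty neck (203.3,296), cup rim (145.5,287.4), spray head top (214,209) and the caddy rim corners. Computing positions, with a cross-check in the scene view.

```bash
python3 - <<'E'
from h import *
np.set_printoptions(precision=4,suppress=True)
c=cam('top'); s=cam('scene'); im=c['pixels']
P={'bottle':(281.8,222.8,.153),'empty':(203.3,296,.140),'cup':(145.5,287.4,.065),'mug':(150.75,214.75,.095),'head':(214,209,.188)}
for k,(u,v,z) in P.items():
    p=ray(c,u,v,z); print(k,p, 'scene px',proj(s,p))
q=lambda x,y,z:ray(c,120+x/4,180+y/4,z)[:2]
f=(q(396,46,.188)-q(356.5,186,.188)); print('head yaw',np.degrees(np.arctan2(f[1],f[0])),np.linalg.norm(f))
hsv=cv2.cvtColor(im,cv2.COLOR_BGR2HSV)
m=((hsv[...,0]>8)&(hsv[...,0]<22)&(hsv[...,1]>60)).astype(np.uint8); m[:,:200]=0; m[:,340:]=0; m[:260]=0
cn=max(cv2.findContours(m,0,2)[0],key=cv2.contourArea); b=cv2.boxPoints(cv2.minAreaRect(cn)); W=np.array([ray(c,*p,.046)[:2] for p in b]); print('brush px',b.tolist(),W,W.mean(0),np.linalg.norm(W[1]-W[0]),np.linalg.norm(W[2]-W[1]))
r=lambda x,y,z=.09:ray(c,350+x/4,178+y/4,z)[:2]
for n,a,bb,z in(('back',(192,487),(68,88),.09),('mid',(368,437),(240,40),.09),('front',(488,402),(362,28),.036),('div',(312,263),(145,310),.09),('divs',(408,168),(296,201),.036),('leftend',(240,40),(68,88),.09),('right',(368,437),(192,487),.09)):
    A,B=r(*a,z),r(*bb,z); d=B-A; print(n,A,B,np.degrees(np.arctan2(d[1],d[0])),np.linalg.norm(d))
g=cv2.resize(s['pixels'][125:265,265:465],None,fx=4,fy=4,interpolation=cv2.INTER_CUBIC); cv2.imwrite('pics/s1.png',g)
E
```

```text
bottle [0.6029 0.0659 0.153 ] scene px [357.8704 193.4167]
empty [0.4654 0.2101 0.14  ] scene px [350.4556 141.3646]
cup [0.487  0.3434 0.065 ] scene px [386.4518 144.5553]
mug [0.6301 0.332  0.095 ] scene px [431.0689 160.9446]
head [0.6198 0.1871 0.188 ] scene px [398.8537 157.5474]
head yaw -13.083429537331345 0.06720892803224673
brush px [[260.7453308105469, 329.7904052734375], [274.0387268066406, 279.03387451171875], [297.6790466308594, 285.22540283203125], [284.3856506347656, 335.98193359375]] [[0.4039 0.1115]
 [0.5075 0.0866]
 [0.495  0.0376]
 [0.3917 0.0633]] [0.4495 0.0747] 0.10660023086273245 0.05059888153922118
back [ 0.4636 -0.1618] [ 0.6659 -0.1029] 16.225587381362544 0.21076071507414276
mid [ 0.4888 -0.2499] [ 0.6922 -0.1916] 15.998151696434283 0.21156737491389832
front [ 0.5124 -0.3286] [ 0.7158 -0.2695] 16.186401629446316 0.21180229791827207
div [ 0.5762 -0.2248] [ 0.5517 -0.1401] 106.15926547630383 0.0881803145433705
divs [ 0.6381 -0.2914] [ 0.6195 -0.2305] 106.97067957497173 0.06366207735322157
leftend [ 0.6922 -0.1916] [ 0.6659 -0.1029] 106.46859564347817 0.09247626787003285
right [ 0.4888 -0.2499] [ 0.4636 -0.1618] 105.96749874503006 0.09163655097192062
```

View pics/s1.png

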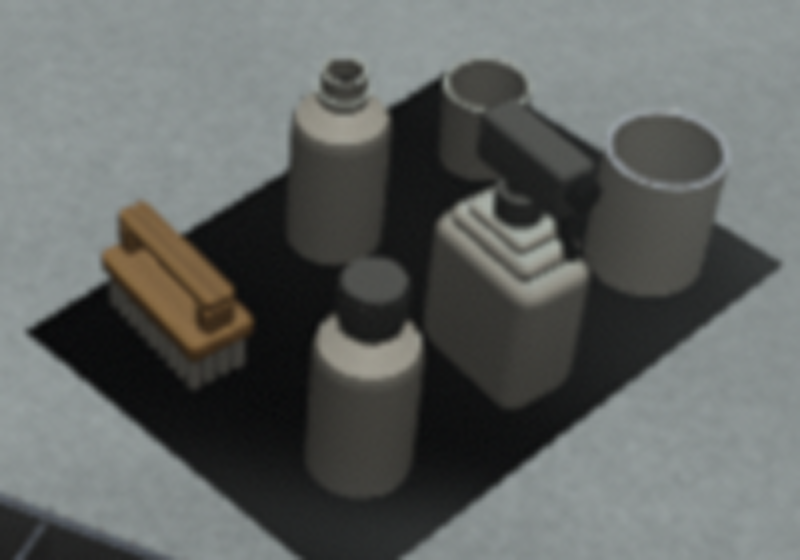

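The scene view agrees to within about 1 px: cap at (358.8,194.3), empty neck (351,142.5), cup rim (386.3,146.3). The caddy's yaw is 16.2° and the objects' yaw is about -13.3°. I'll average the two views and write a helper for distances in tool axes.

```bash
cat > go.py <<'E'
import sys
from h import *
# usage: go.py x y z yaw_deg_of_tool_y -> delta in tool axes
np.set_printoptions(precision=4,suppress=True)
s=readout.state(); Rm=R.from_rotvec(s['orientation']).as_matrix(); a=[float(v) for v in sys.argv[1:]]
d=Rm.T@(np.array(a[:3])-s['tcp_pos']); y=np.arctan2(Rm[1,1],Rm[0,1])
print('t',s['t'],'tcp',s['tcp_pos'],'delta tool',d,'yaw',np.degrees(y),'rz',-(np.radians(a[3])-y),'tool z',Rm[:,2],'j6',s['joint_pos'][5])
E
python3 - <<'E'
from h import *
s=cam('scene')
for n,u,v,z in(('bottle',358.75,194.3,.153),('cup',386.3,146.3,.065),('empty',351,142.5,.14),('mug',431.5,162.5,.095)): print(n,ray(s,u,v,z))
# head top face corners in the scene crop
f=lambda x,y:ray(s,265+x/4,125+y/4,.188)
print('bar', [ray(s,265+x/4,125+y/4,.075)[:2] for x,y in((122,208),(142,202),(232,288),(213,300))])
print('head',[f(x,y)[:2] for x,y in((487,115),(515,105),(598,155),(563,175))])
E
python3 go.py .603 .066 .25 76.3
```

```text
bottle [0.6060757  0.06501403 0.153     ]
cup [0.49117626 0.33701466 0.065     ]
empty [0.46919056 0.20747563 0.14      ]
mug [0.63418701 0.32762603 0.095     ]
bar [array([0.40348682, 0.07617327]), array([0.40885648, 0.08855776]), array([0.50119072, 0.0683609 ]), array([0.49959251, 0.05314188])]
head [array([0.59182953, 0.17968398]), array([0.59826722, 0.19747579]), array([0.65771663, 0.19283882]), array([0.65307914, 0.16607685])]
t 0.25 tcp [0.13   0.5342 0.2479] delta tool [-0.5704 -0.343  -0.0019] yaw 76.31865782965195 rz 0.00032564055870287767 tool z [-0.0004 -0.0008 -1.    ] j6 -0.2028177332527052
```

Request:
drive_effector --plan '{"deltas":[[-0.0318,-0.0191,0,0,0,0],[-0.0318,-0.0191,0,0,0,0],[-0.0318,-0.0191,0,0,0,0],[-0.0318,-0.0191,0,0,0,0],[-0.0318,-0.0191,0,0,0,0],[-0.0318,-0.0191,0,0,0,0],[-0.0318,-0.0191,0,0,0,0],[-0.0318,-0.0191,0,0,0,0],[-0.0318,-0.0191,0,0,0,0],[-0.0318,-0.0191,0,0,0,0],[-0.0318,-0.0191,0,0,0,0],[-0.0318,-0.0191,0,0,0,0],[-0.0318,-0.0191,0,0,0,0],[-0.0318,-0.0191,0,0,0,0],[-0.0318,-0.0191,0,0,0,0],[-0.0318,-0.0191,0,0,0,0],[-0.0318,-0.0191,0,0,0,0],[-0.0318,-0.0191,0,0,0,0],[0,0,0,0,0,0],[0,0,0,0,0,0]]}' --finger_gap 0.085 --grip_n 60

```text
t: 1.92
tcp_pos: [0.6058, 0.0631, 0.2473]
orientation: [-0.379, -3.117, 0.0]
contact_force: [-0.5, -0.4, -1.2]
opening: 0.085
gripper_force: 0.0
```

```bash
python3 go.py .6045 .0655 .141 76.3
```

```text
t 1.9167 tcp [0.6058 0.0631 0.2473] delta tool [0.0017 0.002  0.1063] yaw 76.13732041953863 rz -0.0028392943048141106 tool z [-0.0013  0.0001 -1.    ] j6 -1.4079651734246126
```

Request:
drive_effector --plan '{"deltas":[[0.0017,0.002,0.025,0,0,0],[0,0,0.025,0,0,0],[0,0,0.025,0,0,0],[0,0,0.02,0,0,0],[0,0,0.011,0,0,0],[0,0,0,0,0,0],[0,0,0,0,0,0],[0,0,0,0,0,0]]}'

```text
t: 2.58
tcp_pos: [0.6045, 0.0677, 0.1439]
orientation: [0.373, 3.117, 0.0]
contact_force: [0.2, -1.1, 0.8]
opening: 0.0851
gripper_force: 0.0
```

Request:
drive_effector --plan '{"deltas":[[0,0,0,0,0,0],[0,0,0,0,0,0],[0,0,0,0,0,0],[0,0,0,0,0,0],[0,0,0,0,0,0],[0,0,0,0,0,0],[0,0,0,0,0,0],[0,0,0,0,0,0],[0,0,0,0,0,0],[0,0,0,0,0,0]]}' --finger_gap 0.02 --grip_n 70

```text
t: 3.42
tcp_pos: [0.6045, 0.0672, 0.1434]
orientation: [0.374, 3.117, 0.0]
contact_force: [0.4, -0.3, 5.9]
opening: 0.0361
gripper_force: 71.1
```

Request:
drive_effector --plan '{"deltas":[[0,0,-0.01,0,0,0],[0,0,-0.02,0,0,0],[0,0,-0.03,0,0,0],[0,0,-0.03,0,0,0],[0,0,-0.025,0,0,0],[0,0,0,0,0,0],[0,0,0,0,0,0]]}'

```text
t: 4.0
tcp_pos: [0.6039, 0.0673, 0.258]
orientation: [0.374, 3.118, 0.0]
contact_force: [0.3, -0.6, -5.5]
opening: 0.0357
gripper_force: 70.9
```

```bash
python3 go.py .5205 -.195 .258 76.3
```

```text
t 4.0 tcp [0.6039 0.0673 0.258 ] delta tool [ 0.019  -0.2746 -0.0001] yaw 76.31967765186039 rz 0.0003434398140249595 tool z [ 0.0017 -0.0001 -1.    ] j6 -1.404376188949027
```

Request:
drive_effector --plan '{"deltas":[[0.001,-0.014,0,0,0,0],[0.002,-0.028,0,0,0,0],[0.002,-0.028,0,0,0,0],[0.002,-0.028,0,0,0,0],[0.002,-0.028,0,0,0,0],[0.002,-0.028,0,0,0,0],[0.002,-0.028,0,0,0,0],[0.002,-0.028,0,0,0,0],[0.002,-0.028,0,0,0,0],[0.001,-0.022,0,0,0,0],[0.001,-0.0146,0,0,0,0],[0,0,0,0,0,0],[0,0,0,0,0,0],[0,0,0,0,0,0]]}'

```text
t: 5.17
tcp_pos: [0.5193, -0.1944, 0.2555]
orientation: [-0.375, -3.116, -0.003]
contact_force: [0.2, 0.3, -4.2]
opening: 0.0357
gripper_force: 71.3
```

```bash
python3 go.py .5205 -.195 .1454 76.3; python3 - <<'E'
from h import *
a=cam('top')['pixels'][150:320,250:490]; b=cam('scene')['pixels'][170:370,190:430]
cv2.imwrite('pics/p2.png',cv2.hconcat([cv2.resize(a,(400,283)),cv2.resize(b,(340,283))]))
E
```

```text
t 5.1667 tcp [ 0.5193 -0.1944  0.2555] delta tool [-0.0017 -0.0005  0.1101] yaw 76.29003863355413 rz -0.00017385864247798644 tool z [-0.003   0.0024 -1.    ] j6 -1.8911719407743524
```

View pics/p2.png

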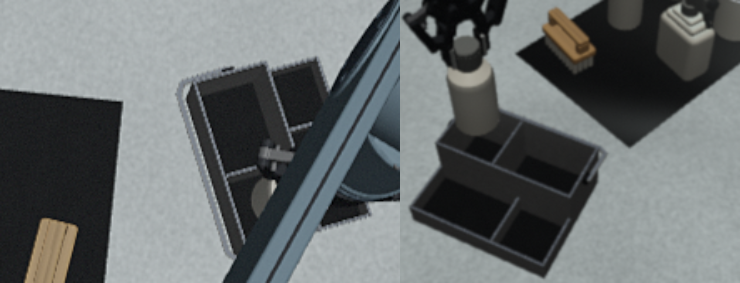

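The bottle hangs upright over the square bay, at about (475,95) in the scene half of the picture. Lowering it.

Request:
drive_effector --plan '{"deltas":[[-0.0017,-0.0005,0.02,0,0,0],[0,0,0.025,0,0,0],[0,0,0.025,0,0,0],[0,0,0.02,0,0,0],[0,0,0.01,0,0,0],[0,0,0.003,0,0,0],[0,0,0.002,0,0,0],[0,0,0,0,0,0],[0,0,0,0,0,0]]}'

```text
t: 6.02
tcp_pos: [0.5227, -0.1962, 0.1537]
orientation: [0.374, 3.117, -0.002]
contact_force: [0.3, -0.6, -4.7]
opening: 0.036
gripper_force: 71.4
```

Request:
drive_effector --plan '{"deltas":[[0,0,0.001,0,0,0],[0,0,0.001,0,0,0],[0,0,0,0,0,0],[0,0,0,0,0,0]]}'

```text
t: 6.35
tcp_pos: [0.5219, -0.196, 0.1506]
orientation: [0.374, 3.119, -0.0]
contact_force: [0.5, -0.2, -5.1]
opening: 0.036
gripper_force: 71.4
```

Request:
drive_effector --plan '{"deltas":[[0,0,0.002,0,0,0],[0,0,0.001,0,0,0],[0,0,0.001,0,0,0],[0,0,0,0,0,0],[0,0,0,0,0,0]]}'

```text
t: 6.77
tcp_pos: [0.5218, -0.1959, 0.1462]
orientation: [-0.374, -3.119, -0.0]
contact_force: [1.0, 0.1, -4.5]
opening: 0.0359
gripper_force: 71.4
```

Request:
drive_effector --plan '{"deltas":[[0,0,0.001,0,0,0],[0,0,0,0,0,0],[0,0,0,0,0,0]]}'

```text
t: 7.02
tcp_pos: [0.522, -0.196, 0.1455]
orientation: [0.374, 3.119, -0.0]
contact_force: [0.2, 0.4, -3.4]
opening: 0.0356
gripper_force: 71.6
```

Request:
drive_effector --plan '{"deltas":[[0,0,0.001,0,0,0],[0,0,0,0,0,0],[0,0,0,0,0,0],[0,0,0,0,0,0]]}'

```text
t: 7.35
tcp_pos: [0.5223, -0.1961, 0.1454]
orientation: [0.374, 3.118, -0.001]
contact_force: [-1.6, 1.3, 6.2]
opening: 0.0358
gripper_force: 72.4
```

Contact with the floor (force up about 10 N). Releasing and rising.

Request:
drive_effector --plan '{"deltas":[[0,0,0,0,0,0],[0,0,0,0,0,0],[0,0,0,0,0,0],[0,0,0,0,0,0],[0,0,0,0,0,0],[0,0,0,0,0,0],[0,0,0,0,0,0]]}' --finger_gap 0.085

```text
t: 7.93
tcp_pos: [0.5218, -0.1959, 0.1442]
orientation: [-0.374, -3.119, -0.0]
contact_force: [0.1, -0.3, -0.2]
opening: 0.0854
gripper_force: 0.0
```

Request:
drive_effector --plan '{"deltas":[[0,0,-0.015,0,0,0],[0,0,-0.03,0,0,0],[0,0,-0.03,0,0,0],[0,0,-0.03,0,0,0],[0,0,0,0,0,0],[0,0,0,0,0,0]]}'

```text
t: 8.43
tcp_pos: [0.5228, -0.1965, 0.2514]
orientation: [0.374, 3.115, -0.003]
contact_force: [0.2, 0.3, -0.3]
opening: 0.0852
gripper_force: 0.0
```

```bash
python3 go.py .619 .186 .253 76.7
```

```text
t 8.4333 tcp [ 0.5228 -0.1965  0.2514] delta tool [-0.003   0.3944 -0.0022] yaw 76.32163372949623 rz -0.006603737198782378 tool z [ 0.004  -0.0025 -1.    ] j6 -1.8912176794823374
```

Request:
drive_effector --plan '{"deltas":[[0,0.02,0,0,0,0],[0,0.035,0,0,0,0],[0,0.035,0,0,0,0],[0,0.035,0,0,0,0],[0,0.035,0,0,0,0],[0,0.035,0,0,0,0],[0,0.035,0,0,0,0],[0,0.035,0,0,0,0],[0,0.035,0,0,0,0],[0,0.035,0,0,0,0],[0,0.035,0,0,0,0],[-0.003,0.0244,0,0,0,0],[0,0,0,0,0,0],[0,0,0,0,0,0]]}'

```text
t: 9.6
tcp_pos: [0.6172, 0.1878, 0.247]
orientation: [-0.37, -3.116, 0.002]
contact_force: [-0.0, -1.3, 0.2]
opening: 0.085
gripper_force: 0.0
```

```bash
python3 go.py .619 .186 .170 76.7; python3 - <<'E'
from h import *
a=cam('top')['pixels'][170:320,170:490]; b=cam('scene')['pixels'][110:370,190:470]
cv2.imwrite('pics/p3.png',cv2.hconcat([cv2.resize(a,(480,225)),cv2.resize(b,(242,225))]))
E
```

```text
t 9.6 tcp [0.6172 0.1878 0.247 ] delta tool [-0.0024 -0.0012  0.077 ] yaw 76.4721322617339 rz -0.0039770422918161685 tool z [-0.0035 -0.0008 -1.    ] j6 -1.211677794119865
```

View pics/p3.png

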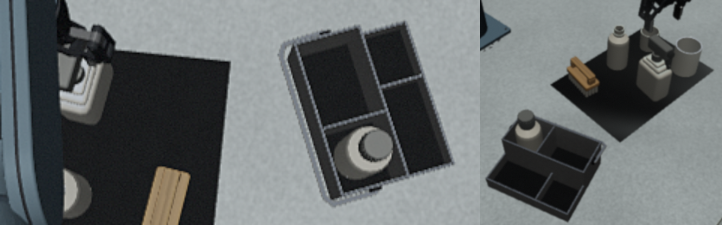

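The bottle stands in the square bay (cap at about (375,145) in the left half), clear of the walls. The gripper is over the spray head. Descending and gripping.

Request:
drive_effector --plan '{"deltas":[[-0.0024,-0.0012,0.02,0,0,0],[0,0,0.025,0,0,0],[0,0,0.02,0,0,0],[0,0,0.01,0,0,0],[0,0,0.001,0,0,0],[0,0,0,0,0,0],[0,0,0,0,0,0]]}'

```text
t: 10.28
tcp_pos: [0.6209, 0.1843, 0.1747]
orientation: [0.375, 3.117, 0.001]
contact_force: [0.0, 0.1, 1.1]
opening: 0.085
gripper_force: 0.0
```

Request:
drive_effector --plan '{"deltas":[[0,0,0,0,0,0],[0,0,0,0,0,0],[0,0,0,0,0,0],[0,0,0,0,0,0],[0,0,0,0,0,0],[0,0,0,0,0,0],[0,0,0,0,0,0],[0,0,0,0,0,0],[0,0,0,0,0,0],[0,0,0,0,0,0]]}' --finger_gap 0.012 --grip_n 70

```text
t: 11.12
tcp_pos: [0.6205, 0.1852, 0.1738]
orientation: [0.374, 3.118, 0.001]
contact_force: [0.6, 1.5, 3.1]
opening: 0.0255
gripper_force: 69.8
```

Careful with the scale: turns go in shares of 120 degrees. That gives: -0.1 rad is -0.0477.

Request:
drive_effector --plan '{"deltas":[[0,0,-0.01,0,0,0],[0,0,-0.02,0,0,0],[0,0,-0.03,0,0,0],[0,0,-0.03,0,0,0],[0,0,-0.025,0,0,0],[0,0,0,0,0,0],[0,0,0,0,0,-0.0286],[0,0,0,0,0,-0.0477],[0,0,0,0,0,-0.0477],[0,0,0,0,0,-0.0477],[0,0,0,0,0,-0.0477],[0,0,0,0,0,-0.0286],[0,0,0,0,0,0],[0,0,0,0,0,0],[0,0,0,0,0,0]]}'

```text
t: 12.37
tcp_pos: [0.6196, 0.1847, 0.2873]
orientation: [0.437, -3.109, 0.0]
contact_force: [0.3, -0.1, -3.4]
opening: 0.0253
gripper_force: 69.2
```

```bash
python3 go.py .6235 -.165 .289 106.2
```

```text
t 12.3667 tcp [0.6196 0.1847 0.2873] delta tool [ 0.0927 -0.3372 -0.0016] yaw 105.99524152340578 rz -0.003573709587937124 tool z [-0.002  -0.0005 -1.    ] j6 -1.732403235114554
```

In the tool's units: -0.0036 rad is -0.0017.

Request:
drive_effector --plan '{"deltas":[[0.003,-0.012,0,0,0,0],[0.007,-0.025,0,0,0,0],[0.007,-0.025,0,0,0,0],[0.007,-0.025,0,0,0,0],[0.007,-0.025,0,0,0,0],[0.007,-0.025,0,0,0,0],[0.007,-0.025,0,0,0,0],[0.007,-0.025,0,0,0,0],[0.007,-0.025,0,0,0,0],[0.007,-0.025,0,0,0,0],[0.007,-0.025,0,0,0,0],[0.007,-0.025,0,0,0,0],[0.007,-0.025,0,0,0,0],[0.004,-0.015,0,0,0,0],[0.0017,-0.0102,0,0,0,-0.0017],[0,0,0,0,0,0],[0,0,0,0,0,0],[0,0,0,0,0,0]]}'

```text
t: 13.87
tcp_pos: [0.6247, -0.1635, 0.2883]
orientation: [-0.447, 3.11, 0.001]
contact_force: [-0.7, -0.3, -2.8]
opening: 0.0249
gripper_force: 69.4
```

```bash
python3 go.py .6235 -.165 .190 106.2; python3 - <<'E'
from h import *
a=cam('top')['pixels'][170:320,340:500]; b=cam('scene')['pixels'][170:370,190:390]
cv2.imwrite('pics/p4.png',cv2.hconcat([cv2.resize(a,(320,300)),cv2.resize(b,(400,300))[:,:400]]))
E
```

```text
t 13.8667 tcp [ 0.6247 -0.1635  0.2883] delta tool [ 0.0016 -0.0012  0.0983] yaw 106.36466848723136 rz 0.0028740072764652513 tool z [-0.0001  0.0009 -1.    ] j6 -2.285286081228093
```

View pics/p4.png

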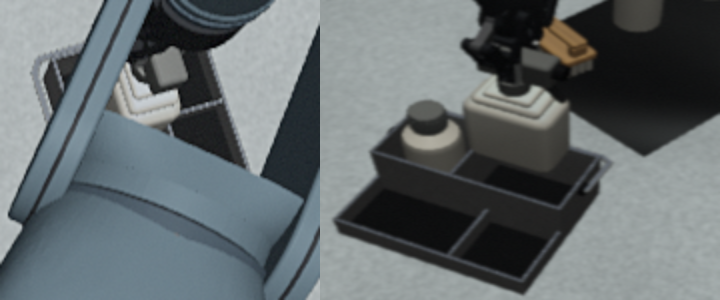

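The spray hangs over the oblong bay, parallel to its walls. Lowering.

Request:
drive_effector --plan '{"deltas":[[0.0016,-0.0012,0.02,0,0,0],[0,0,0.025,0,0,0],[0,0,0.025,0,0,0],[0,0,0.02,0,0,0],[0,0,0.008,0,0,0],[0,0,0,0,0,0],[0,0,0,0,0,0],[0,0,0.005,0,0,0],[0,0,0.003,0,0,0],[0,0,0.002,0,0,0],[0,0,0,0,0,0],[0,0,0,0,0,0],[0,0,0,0,0,0]]}'

```text
t: 15.05
tcp_pos: [0.6235, -0.1665, 0.1806]
orientation: [-0.446, 3.109, -0.0]
contact_force: [0.3, -0.8, -3.1]
opening: 0.0249
gripper_force: 69.5
```

Request:
drive_effector --plan '{"deltas":[[0,0,0.002,0,0,0],[0,0,0.0015,0,0,0],[0,0,0,0,0,0],[0,0,0,0,0,0],[0,0,0,0,0,0]]}'

```text
t: 15.47
tcp_pos: [0.6234, -0.1664, 0.1768]
orientation: [0.446, -3.11, -0.0]
contact_force: [0.6, 0.1, -2.6]
opening: 0.0251
gripper_force: 69.5
```

Request:
drive_effector --plan '{"deltas":[[0,0,0.001,0,0,0],[0,0,0,0,0,0],[0,0,0,0,0,0]]}'

```text
t: 15.72
tcp_pos: [0.6234, -0.1664, 0.1758]
orientation: [-0.446, 3.11, -0.0]
contact_force: [-0.0, -0.5, -2.9]
opening: 0.0253
gripper_force: 69.4
```

Request:
drive_effector --plan '{"deltas":[[0,0,0.001,0,0,0],[0,0,0,0,0,0],[0,0,0,0,0,0]]}'

```text
t: 15.97
tcp_pos: [0.6236, -0.1664, 0.1758]
orientation: [-0.446, 3.109, -0.001]
contact_force: [-2.0, 1.1, 5.0]
opening: 0.0253
gripper_force: 70.2
```

Request:
drive_effector --plan '{"deltas":[[0,0,0,0,0,0],[0,0,0,0,0,0],[0,0,0,0,0,0],[0,0,0,0,0,0],[0,0,0,0,0,0],[0,0,0,0,0,0],[0,0,0,0,0,0]]}' --finger_gap 0.085

```text
t: 16.55
tcp_pos: [0.6234, -0.1664, 0.1747]
orientation: [0.446, -3.11, -0.0]
contact_force: [0.1, 0.2, -0.5]
opening: 0.0848
gripper_force: 0.0
```

Request:
drive_effector --plan '{"deltas":[[0,0,-0.015,0,0,0],[0,0,-0.03,0,0,0],[0,0,-0.025,0,0,0],[0,0,-0.01,0,0,0],[0,0,0,0,0,0],[0,0,0,0,0,0.0286],[0,0,0,0,0,0.0525],[0,0,0,0,0,0.0525],[0,0,0,0,0,0.0525],[0,0,0,0,0,0.0382],[0,0,0,0,0,0.0239],[0,0,0,0,0,0],[0,0,0,0,0,0]]}'

```text
t: 17.63
tcp_pos: [0.6228, -0.1662, 0.253]
orientation: [-0.366, -3.118, -0.001]
contact_force: [0.2, -0.2, -0.2]
opening: 0.0848
gripper_force: 0.0
```

```bash
python3 go.py .451 .073 .20 76.5
```

```text
t 17.6333 tcp [ 0.6228 -0.1662  0.253 ] delta tool [0.2224 0.1929 0.0537] yaw 76.61652774749219 rz 0.0020337928636711133 tool z [-0.0025  0.0012 -1.    ] j6 -1.7706870452344137
```

Request:
drive_effector --plan '{"deltas":[[0.0124,0.0109,0,0,0,0],[0.025,0.022,0,0,0,0],[0.025,0.022,0,0,0,0],[0.025,0.022,0,0,0,0],[0.025,0.022,0,0,0,0],[0.025,0.022,0,0,0,0],[0.025,0.022,0.01,0,0,0],[0.025,0.022,0.02,0,0,0],[0.025,0.022,0.02,0,0,0],[0.01,0.006,0.004,0,0,0],[0,0,0,0,0,0],[0,0,0,0,0,0],[0,0,0,0,0,0]]}'

```text
t: 18.72
tcp_pos: [0.4535, 0.0723, 0.2015]
orientation: [0.368, 3.118, -0.001]
contact_force: [-0.1, -0.2, 0.3]
opening: 0.085
gripper_force: 0.0
```

```bash
python3 go.py .451 .073 .069 76.5;  python3 - <<'E'
from h import *
a=cam('top')['pixels'][170:345,170:490]; b=cam('scene')['pixels'][110:370,190:470]
cv2.imwrite('pics/p5.png',cv2.hconcat([cv2.resize(a,(480,262)),cv2.resize(b,(282,262))]))
E
```

```text
t 18.7167 tcp [0.4535 0.0723 0.2015] delta tool [0.0029 0.0001 0.1325] yaw 76.5499557106547 rz 0.0008718916310981317 tool z [ 0.0021 -0.0007 -1.    ] j6 -1.421146876522573
```

View pics/p5.png

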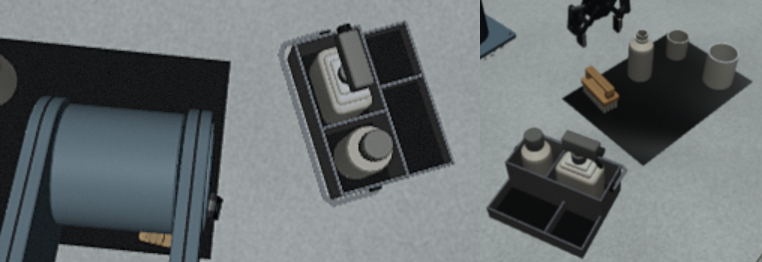

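Both deep bays are filled properly: spray at (345,75), bottle at (365,150). Gripping the brush bar.

Request:
drive_effector --plan '{"deltas":[[0.0029,0,0.02,0,0,0],[0,0,0.03,0,0,0],[0,0,0.03,0,0,0],[0,0,0.03,0,0,0],[0,0,0.015,0,0,0],[0,0,0.006,0,0,0],[0,0,0.0005,0,0,0],[0,0,0,0,0,0],[0,0,0,0,0,0]]}' --finger_gap 0.06

```text
t: 19.57
tcp_pos: [0.4507, 0.0733, 0.0705]
orientation: [0.369, 3.117, 0.0]
contact_force: [0.9, -0.3, -0.2]
opening: 0.0596
gripper_force: 0.0
```

Request:
drive_effector --plan '{"deltas":[[0,0,0,0,0,0],[0,0,0,0,0,0],[0,0,0,0,0,0],[0,0,0,0,0,0],[0,0,0,0,0,0],[0,0,0,0,0,0],[0,0,0,0,0,0],[0,0,0,0,0,0]]}' --finger_gap 0.008 --grip_n 50

```text
t: 20.23
tcp_pos: [0.4499, 0.0739, 0.0702]
orientation: [0.368, 3.118, 0.0]
contact_force: [-1.3, 0.5, 7.6]
opening: 0.0207
gripper_force: 49.2
```

In the tool's units: -0.1 rad is -0.0477.

Request:
drive_effector --plan '{"deltas":[[0,0,-0.01,0,0,0],[0,0,-0.03,0,0,0],[0,0,-0.035,0,0,0],[0,0,-0.035,0,0,0],[0,0,-0.035,0,0,0],[0,0,-0.03,0,0,0],[0,0,-0.015,0,0,0],[0,0,0,0,0,-0.0286],[0,0,0,0,0,-0.0477],[0,0,0,0,0,-0.0477],[0,0,0,0,0,-0.0477],[0,0,0,0,0,-0.0477],[0,0,0,0,0,-0.0272],[0,0,0,0,0,0],[0,0,0,0,0,0]]}'

```text
t: 21.48
tcp_pos: [0.449, 0.0737, 0.2591]
orientation: [0.438, -3.11, -0.0]
contact_force: [-0.0, -0.5, -1.8]
opening: 0.021
gripper_force: 49.4
```

```bash
python3 go.py .559 -.2745 .255 106.2
```

```text
t 21.4833 tcp [0.449  0.0737 0.2591] delta tool [-0.0095 -0.3651  0.004 ] yaw 106.03922357780912 rz -0.0028060779268073155 tool z [-0.0006 -0.     -1.    ] j6 -1.9338946532570713
```

In the tool's units: -0.0028 rad is -0.0013.

Request:
drive_effector --plan '{"deltas":[[-0.0005,-0.015,0,0,0,0],[-0.0008,-0.03,0,0,0,0],[-0.0008,-0.03,0,0,0,0],[-0.0008,-0.03,0,0,0,0],[-0.0008,-0.03,0,0,0,0],[-0.0008,-0.03,0,0,0,0],[-0.0008,-0.03,0,0,0,0],[-0.0008,-0.03,0,0,0,0],[-0.0008,-0.03,0,0,0,0],[-0.0008,-0.03,0,0,0,0],[-0.0008,-0.03,0,0,0,0],[-0.0008,-0.03,0,0,0,0],[0,-0.015,0,0,0,-0.0013],[0,-0.0051,0,0,0,0],[0,0,0,0,0,0],[0,0,0,0,0,0],[0,0,0,0,0,0]]}'

```text
t: 22.9
tcp_pos: [0.5595, -0.2729, 0.2593]
orientation: [0.446, -3.109, -0.001]
contact_force: [0.2, -0.2, -0.9]
opening: 0.021
gripper_force: 49.5
```

```bash
python3 go.py .559 -.2745 .085 106.2;  python3 - <<'E'
from h import *
b=cam('scene')['pixels'][170:370,190:390]
cv2.imwrite('pics/p6.png',cv2.resize(b,(400,400)))
E
```

```text
t 22.9 tcp [ 0.5595 -0.2729  0.2593] delta tool [ 0.0009 -0.0015  0.1743] yaw 106.3338487429703 rz 0.0023361012644873558 tool z [-0.0004  0.0009 -1.    ] j6 -2.4889909111894704
```

View pics/p6.png

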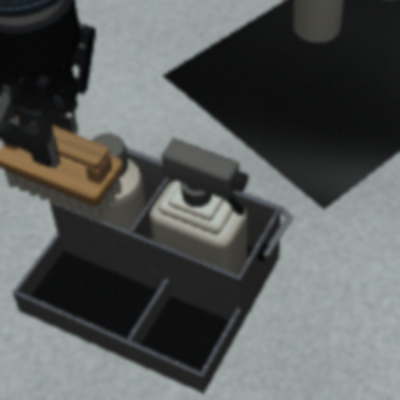

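The brush is held level and parallel to the long bay, with the bay clear below. Lowering.

Request:
drive_effector --plan '{"deltas":[[0.0009,-0.0015,0.02,0,0,0],[0,0,0.03,0,0,0],[0,0,0.03,0,0,0],[0,0,0.03,0,0,0],[0,0,0.03,0,0,0],[0,0,0.02,0,0,0],[0,0,0.01,0,0,0],[0,0,0.004,0,0,0],[0,0,0,0,0,0],[0,0,0,0,0,0],[0,0,0,0,0,0]]}'

```text
t: 23.87
tcp_pos: [0.5604, -0.2767, 0.0873]
orientation: [-0.446, 3.107, -0.004]
contact_force: [-0.4, 0.8, -2.0]
opening: 0.021
gripper_force: 49.4
```

```bash
python3 go.py .559 -.2745 .0722 106.2
```

```text
t 23.8667 tcp [ 0.5604 -0.2767  0.0873] delta tool [0.0008 0.0025 0.0151] yaw 106.31827737293084 rz 0.0020643295882520896 tool z [ 0.0028 -0.0021 -1.    ] j6 -2.4924434803196207
```

Request:
drive_effector --plan '{"deltas":[[0,0,0.004,0,0,0],[0,0,0.004,0,0,0],[0,0,0.002,0,0,0],[0,0,0.001,0,0,0],[0,0,0,0,0,0],[0,0,0,0,0,0],[0,0,0,0,0,0]]}'

```text
t: 24.45
tcp_pos: [0.5594, -0.2762, 0.0744]
orientation: [-0.445, 3.11, -0.0]
contact_force: [-0.9, 0.3, -1.8]
opening: 0.0211
gripper_force: 49.5
```

Request:
drive_effector --plan '{"deltas":[[0,0,0.0015,0,0,0],[0,0,0,0,0,0],[0,0,0,0,0,0]]}'

```text
t: 24.7
tcp_pos: [0.5593, -0.2761, 0.0727]
orientation: [0.445, -3.11, -0.0]
contact_force: [-0.2, 0.2, -2.4]
opening: 0.0207
gripper_force: 49.5
```

Request:
drive_effector --plan '{"deltas":[[0,0,0.001,0,0,0],[0,0,0,0,0,0],[0,0,0,0,0,0]]}'

```text
t: 24.95
tcp_pos: [0.5594, -0.2762, 0.0722]
orientation: [-0.446, 3.11, -0.0]
contact_force: [-1.3, 0.7, 3.1]
opening: 0.021
gripper_force: 49.9
```

Contact. Opening only to 36 mm because of the deep wall, then rising.

Request:
drive_effector --plan '{"deltas":[[0,0,0,0,0,0],[0,0,0,0,0,0],[0,0,0,0,0,0],[0,0,0,0,0,0],[0,0,0,0,0,0],[0,0,0,0,0,0]]}' --finger_gap 0.036

```text
t: 25.45
tcp_pos: [0.5593, -0.2761, 0.0718]
orientation: [-0.446, 3.11, -0.0]
contact_force: [1.2, -0.5, 0.5]
opening: 0.036
gripper_force: 0.0
```

Request:
drive_effector --plan '{"deltas":[[0,0,-0.01,0,0,0],[0,0,-0.02,0,0,0],[0,0,-0.035,0,0,0],[0,0,-0.035,0,0,0],[0,0,-0.035,0,0,0],[0,0,-0.035,0,0,0],[0,0,-0.01,0,0,0],[0,0,0,0,0,0],[0,0,0,0,0,0]]}'

```text
t: 26.2
tcp_pos: [0.5593, -0.276, 0.2522]
orientation: [-0.445, 3.109, -0.001]
contact_force: [0.7, 0.9, -1.2]
opening: 0.0361
gripper_force: 0.0
```

```bash
python3 go.py .489 .340 .25 16.2
```

```text
t 26.2 tcp [ 0.5593 -0.276   0.2522] delta tool [-0.1055  0.611   0.0018] yaw 106.30793330479028 rz 1.5726801183360457 tool z [ 0.0009 -0.0006 -1.    ] j6 -2.492518645964046
```

In the tool's units: 0.115 rad is 0.0549.

Request:
drive_effector --plan '{"deltas":[[0,0,0,0,0,0.0334],[0,0,0,0,0,0.0549],[0,0,0,0,0,0.0549],[0,0,0,0,0,0.0549],[0,0,0,0,0,0.0549],[0,0,0,0,0,0.0549],[0,0,0,0,0,0.0549],[0,0,0,0,0,0.0549],[0,0,0,0,0,0.0549],[0,0,0,0,0,0.0549],[0,0,0,0,0,0.0549],[0,0,0,0,0,0.0549],[0,0,0,0,0,0.0549],[0,0,0,0,0,0.0549],[0,0,0,0,0,0.0037],[0,0,0,0,0,0],[0,0,0,0,0,0]]}' --finger_gap 0.085

```text
t: 27.62
tcp_pos: [0.5588, -0.2757, 0.2503]
orientation: [-1.881, -2.513, -0.0]
contact_force: [-0.1, 0.9, 0.3]
opening: 0.0848
gripper_force: 0.0
```

```bash
python3 go.py .489 .340 .25 16.2
```

```text
t 27.6167 tcp [ 0.5588 -0.2757  0.2503] delta tool [0.6104 0.1067 0.0014] yaw 16.380873882854477 rz 0.0031568447866771043 tool z [-0.0021  0.0016 -1.    ] j6 -0.9230692364625495
```

Careful with the scale: turns go in shares of 120 degrees. That gives: 0.003 rad is 0.0014.

Request:
drive_effector --plan '{"deltas":[[0.0164,0.0027,0,0,0,0],[0.036,0.0063,0,0,0,0],[0.036,0.0063,0,0,0,0],[0.036,0.0063,0,0,0,0],[0.036,0.0063,0,0,0,0],[0.036,0.0063,0,0,0,0],[0.036,0.0063,0,0,0,0],[0.036,0.0063,0,0,0,0],[0.036,0.0063,0,0,0,0],[0.036,0.0063,0,0,0,0],[0.036,0.0063,0,0,0,0],[0.036,0.0063,0,0,0,0],[0.036,0.0063,0,0,0,0],[0.036,0.0063,0,0,0,0],[0.036,0.0063,0,0,0,0],[0.036,0.0063,0,0,0,0],[0.036,0.0063,0,0,0,0],[0.018,0.0032,0,0,0,0.0014],[0,0,0,0,0,0],[0,0,0,0,0,0]]}'

```text
t: 29.28
tcp_pos: [0.4902, 0.341, 0.2513]
orientation: [-1.884, -2.513, 0.002]
contact_force: [0.5, -0.7, 0.1]
opening: 0.0849
gripper_force: 0.0
```

```bash
python3 go.py .489 .340 .062 16.2;  python3 - <<'E'
from h import *
a=cam('top')['pixels'][170:345,110:490]; b=cam('scene')['pixels'][110:370,190:470]
cv2.imwrite('pics/p7.png',cv2.hconcat([cv2.resize(a,(480,262)),cv2.resize(b,(282,262))]))
E
```

```text
t 29.2833 tcp [0.4902 0.341  0.2513] delta tool [-0.0005 -0.0013  0.1893] yaw 16.274357416111314 rz 0.0012977817344179132 tool z [-0.0008 -0.0006 -1.    ] j6 0.13718395136319486
```

View pics/p7.png

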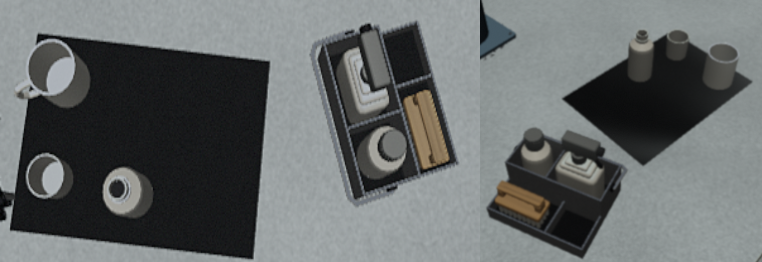

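The brush lies in the long bay (430,130) and the mat still holds mug, cup (45,177) and empty (125,190). Picking the cup near its rim.

Request:
drive_effector --plan '{"deltas":[[-0.0005,-0.0013,0.025,0,0,0],[0,0,0.035,0,0,0],[0,0,0.035,0,0,0],[0,0,0.035,0,0,0],[0,0,0.03,0,0,0],[0,0,0.02,0,0,0],[0,0,0.008,0,0,0],[0,0,0.001,0,0,0],[0,0,0,0,0,0],[0,0,0,0,0,0]]}'

```text
t: 30.22
tcp_pos: [0.4918, 0.339, 0.0646]
orientation: [1.89, 2.508, 0.004]
contact_force: [-0.6, -0.6, -0.9]
opening: 0.0852
gripper_force: 0.0
```

Request:
drive_effector --plan '{"deltas":[[0,0,0,0,0,0],[0,0,0,0,0,0],[0,0,0,0,0,0],[0,0,0,0,0,0],[0,0,0,0,0,0],[0,0,0,0,0,0],[0,0,0,0,0,0]]}' --finger_gap 0.045 --grip_n 20

```text
t: 30.8
tcp_pos: [0.491, 0.3394, 0.0646]
orientation: [1.889, 2.509, 0.003]
contact_force: [-1.2, -2.5, 5.9]
opening: 0.0579
gripper_force: 20.2
```

Request:
drive_effector --plan '{"deltas":[[0,0,-0.01,0,0,0],[0,0,-0.03,0,0,0],[0,0,-0.035,0,0,0],[0,0,-0.035,0,0,0],[0,0,-0.035,0,0,0],[0,0,-0.035,0,0,0],[0,0,-0.03,0,0,0],[0,0,-0.01,0,0,0],[0,0,0,0,0,0],[0,0,0,0,0,0]]}'

```text
t: 31.63
tcp_pos: [0.4901, 0.3389, 0.2828]
orientation: [1.89, 2.509, 0.001]
contact_force: [0.4, -0.2, -0.6]
opening: 0.058
gripper_force: 21.7
```

```bash
python3 go.py .667 -.243 .285 16.2
```

```text
t 31.6333 tcp [0.4901 0.3389 0.2828] delta tool [-0.6081  0.0093 -0.0023] yaw 16.032558801234227 rz -0.0029224002219490064 tool z [ 0.0004  0.0002 -1.    ] j6 0.13815194503555966
```

In the tool's units: -0.003 rad is -0.0014.

Request:
drive_effector --plan '{"deltas":[[-0.016,0,0,0,0,0],[-0.036,0.0006,0,0,0,0],[-0.036,0.0006,0,0,0,0],[-0.036,0.0006,0,0,0,0],[-0.036,0.0006,0,0,0,0],[-0.036,0.0006,0,0,0,0],[-0.036,0.0006,0,0,0,0],[-0.036,0.0006,0,0,0,0],[-0.036,0.0006,0,0,0,0],[-0.036,0.0006,0,0,0,0],[-0.036,0.0006,0,0,0,0],[-0.036,0.0006,0,0,0,0],[-0.036,0.0006,0,0,0,0],[-0.036,0.0006,0,0,0,0],[-0.036,0.0006,0,0,0,0],[-0.036,0.0006,0,0,0,0],[-0.034,0,0,0,0,-0.0014],[-0.018,0,0,0,0,0],[0,0,0,0,0,0],[0,0,0,0,0,0]]}'

```text
t: 33.3
tcp_pos: [0.666, -0.2436, 0.2788]
orientation: [-1.885, -2.505, 0.001]
contact_force: [0.3, 0.9, -0.6]
opening: 0.0578
gripper_force: 21.7
```

Request:
drive_effector --plan '{"deltas":[[0,0,0,0,0,0]]}'

```text
t: 33.38
tcp_pos: [0.6662, -0.2418, 0.2804]
orientation: [-1.883, -2.509, 0.0]
contact_force: [-0.0, -1.0, -1.2]
opening: 0.0579
gripper_force: 21.7
```

```bash
python3 go.py .667 -.243 .085 16.2;  python3 - <<'E'
from h import *
a=cam('top')['pixels'][170:320,340:500]; b=cam('scene')['pixels'][190:370,190:370]
cv2.imwrite('pics/p8.png',cv2.hconcat([cv2.resize(a,(427,400)),cv2.resize(b,(360,400))]))
E
```

```text
t 33.3833 tcp [ 0.6662 -0.2418  0.2804] delta tool [-0.002   0.0009  0.1954] yaw 16.207757998627862 rz 0.00013540261942140974 tool z [-0.0036  0.0026 -1.    ] j6 -0.7883068341087361
```

View pics/p8.png

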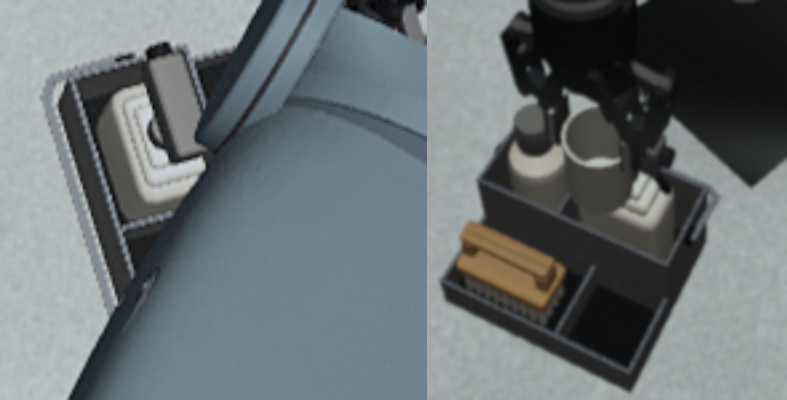

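The cup hangs upright above the small bay's column and the bay is empty. Lowering.

Request:
drive_effector --plan '{"deltas":[[-0.002,0.0009,0.02,0,0,0],[0,0,0.03,0,0,0],[0,0,0.03,0,0,0],[0,0,0.03,0,0,0],[0,0,0.03,0,0,0],[0,0,0.025,0,0,0],[0,0,0.015,0,0,0],[0,0,0.008,0,0,0],[0,0,0.002,0,0,0],[0,0,0,0,0,0],[0,0,0,0,0,0],[0,0,0,0,0,0]]}'

```text
t: 34.48
tcp_pos: [0.6694, -0.2448, 0.0949]
orientation: [1.884, 2.51, 0.001]
contact_force: [0.4, 0.2, -0.4]
opening: 0.0579
gripper_force: 21.7
```

```bash
python3 go.py .667 -.243 .0666 16.2
```

```text
t 34.4833 tcp [ 0.6694 -0.2448  0.0949] delta tool [ 0.0025 -0.0019  0.0282] yaw 16.22003756080357 rz 0.0003497214100908197 tool z [ 0.0029 -0.0016 -1.    ] j6 -0.7897803054123914
```

Request:
drive_effector --plan '{"deltas":[[0.001,-0.001,0.008,0,0,0],[0,0,0.008,0,0,0],[0,0,0.005,0,0,0],[0,0,0.002,0,0,0],[0,0,0,0,0,0],[0,0,0,0,0,0],[0,0,0,0,0,0]]}'

```text
t: 35.07
tcp_pos: [0.6673, -0.244, 0.07]
orientation: [1.886, 2.512, 0.0]
contact_force: [0.6, -0.4, -1.7]
opening: 0.0576
gripper_force: 21.7
```

Request:
drive_effector --plan '{"deltas":[[0,0,0.0015,0,0,0],[0,0,0.001,0,0,0],[0,0,0,0,0,0],[0,0,0,0,0,0]]}'

```text
t: 35.4
tcp_pos: [0.6671, -0.2439, 0.0673]
orientation: [1.886, 2.512, 0.0]
contact_force: [0.8, -0.2, -1.0]
opening: 0.058
gripper_force: 21.7
```

Request:
drive_effector --plan '{"deltas":[[0,0,0.0008,0,0,0],[0,0,0,0,0,0],[0,0,0,0,0,0]]}'

```text
t: 35.65
tcp_pos: [0.6673, -0.244, 0.0668]
orientation: [1.886, 2.512, 0.0]
contact_force: [0.1, -0.2, 2.5]
opening: 0.0581
gripper_force: 21.8
```

Request:
drive_effector --plan '{"deltas":[[0,0,0.0008,0,0,0],[0,0,0,0,0,0],[0,0,0,0,0,0]]}'

```text
t: 35.9
tcp_pos: [0.6673, -0.2442, 0.0667]
orientation: [1.886, 2.511, -0.0]
contact_force: [-2.5, -0.0, 6.0]
opening: 0.0579
gripper_force: 22.1
```

Request:
drive_effector --plan '{"deltas":[[0,0,0,0,0,0],[0,0,0,0,0,0],[0,0,0,0,0,0],[0,0,0,0,0,0],[0,0,0,0,0,0],[0,0,0,0,0,0]]}' --finger_gap 0.07

```text
t: 36.4
tcp_pos: [0.6671, -0.2438, 0.0655]
orientation: [-1.886, -2.512, 0.0]
contact_force: [0.7, 0.0, 0.3]
opening: 0.07
gripper_force: 0.0
```

Request:
drive_effector --plan '{"deltas":[[0,0,-0.01,0,0,0],[0,0,-0.02,0,0,0],[0,0,-0.035,0,0,0],[0,0,-0.035,0,0,0],[0,0,-0.035,0,0,0],[0,0,-0.035,0,0,0],[0,0,-0.035,0,0,0],[0,0,-0.015,0,0,0],[0,0,0,0,0,0],[0,0,0,0,0,0]]}'

```text
t: 37.23
tcp_pos: [0.6675, -0.244, 0.2877]
orientation: [1.884, 2.51, 0.001]
contact_force: [0.5, 0.2, -0.5]
opening: 0.0699
gripper_force: 0.0
```

Request:
drive_effector --plan '{"deltas":[[0.018,0,0,0,0,0],[0.036,0,0,0,0,0],[0.036,0,0,0,0,0],[0.036,0,0,0,0,0],[0.036,0,0,0,0,0],[0.036,0,0,0,0,0],[0.036,0,0,0,0,0],[0.036,0,0,0,0,0],[0.036,0,0,0,0,0],[0.036,0,0,0,0,0],[0.036,0,0,0,0,0],[0.036,0,0,0,0,0],[0.036,0,0,0,0,0],[0.036,0,0,0,0,0],[0.036,0,0,0,0,0],[0.036,0,0,0,0,0],[0.018,0,0,0,0,0],[0,0,0,0,0,0],[0,0,0,0,0,0],[0,0,0,0,0,0]]}'

```text
t: 38.9
tcp_pos: [0.506, 0.3085, 0.2843]
orientation: [-1.886, -2.512, 0.004]
contact_force: [-0.7, -0.5, 0.6]
opening: 0.07
gripper_force: 0.0
```

```bash
python3 - <<'E'
from h import *
a=cam('top')['pixels'][170:345,110:490]; b=cam('scene')['pixels'][110:370,190:470]
cv2.imwrite('pics/p9.png',cv2.hconcat([cv2.resize(a,(480,262)),cv2.resize(b,(282,262))]))
E
```

```text
(no output)
```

View pics/p9.png

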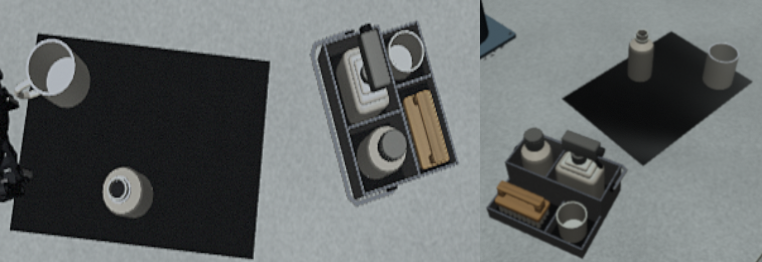

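All four items are in their bays: cup (405,55), spray (365,75), bottle (382,150), brush (428,130). The mug and the empty bottle are where they were. Handing in.

```bash
python3 -c "
from cell import ctrl, eyes, readout, workorder
print(workorder.sign_off())"
```

```text
the job is handed in; nothing more can be done
None
```

The caddy is packed and handed in at about 39 s. The capped bottle, spray, brush and cup were each set down in their bays in the order asked and released, and the mug and the uncapped empty still stand on the mat.

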